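Load two disc sample carriers into the analyser's spring magazine

TASK

Load the two sample carriers with the round disc samples into the spring-loaded magazine, one at a time: push each one gently down past the two sprung lips until it snaps in beneath them, without driving the follower down onto its bottom stop, and let the first one settle under the lips before the second one goes in. Leave the carrier with the oblong bar-shaped sample and everything else on the bench where they are.

Things in the scene. Friction and masses are not known exactly. Their poses are not given: they have to be found in the camera images.
- disc_a_center (a point): Centre of a loose carrier to be loaded: a plain aluminium plate 64 (its x) by 34 (its y) by 14 (z) mm, about 60 g, lying flat on the bench, a round rust-brown sample 26 mm across flush in its top. The point is the middle of the plate, 7 mm above its underside. Turned end for end it is the same. Its top can be pushed anywhere.
- disc_b_center (a point): Centre of the second carrier to be loaded, exactly like the first. Either may go in first.
- bar_c_center (a point): Centre of a carrier of the same outline whose sample is an oblong bar 41 by 12 mm: not to be loaded, leave it. The three carriers swap places between runs.
- mag_foot (a point): Magazine foot, dark fixed steel plate 130 (x) by 100 (y) by 12 mm; point on the bench on the magazine's upright axis, x along the mouth's long side. The aluminium sleeve clamped in it (an open-topped well, inside 66.5 x by 36.5 y mm) is on this axis and square to it, but its height differs each run and is not reported: its lips' undersides stand 85 to 105 mm above the bench.
- follower (a joint): Depth (m) of the sprung follower plate in the sleeve: 0 when empty, its top level with the lips' undersides; grows downwards. It rises by itself until what lies on it meets the lips: rests at 0.014 with one carrier snapped in, 0.028 with two. Spring 3 N at 0, 5.5 N at 0.028. It moves only while a carrier presses on it. Bottom stop at 0.046; do not pass 0.044.
- stopper_center (a point): Bystander: black rubber stopper, 24 mm across, 24 mm tall; centre.
- dish_center (a point): Bystander: white ceramic dish, 60 mm across, 16 mm tall; centre.
- spatula_grip (a point): Bystander: steel sample scoop 170 mm long lying on the bench; point on its handle.
- beaker_center (a point): Bystander: glass beaker, 68 mm across, 90 mm tall; centre.
- reagent_center (a point): Bystander: amber bottle, 60 mm across, 130 mm tall; centre.
- thimble_center (a point): Bystander: tan extraction thimble (a tube), 33 mm across, 80 mm tall; centre.
- mortar_center (a point): Bystander: white mortar bowl, 90 mm across, 50 mm tall; centre.
- mag_lip_end (a point): On the bench straight below the tip of the +x lip, 28 mm from the axis; its twin is at -x. These two steel lips, 20 mm wide, stick 5 mm into the well: flat underside, 2 mm edge, then a ramp rising 10 mm. They spring outwards when a carrier is pushed down between them and snap back over it. Their black housings reach 57 mm from the axis, 12 mm above the lips' undersides.
- mag_long_side (a point): On the bench below the middle of the +y long side of the well, 18 mm from the axis. Corner posts guide a carrier from the lips to 12 mm above their undersides, flaring up to 21 mm above. Between the posts both long sides are open, 46 mm wide, down to 3 mm below the lips' undersides: fingers holding a carrier by its long sides can lower it in there; further down it must be pushed on its top.
- mag_base_top (a point): On the axis, on top of the foot plate, 12 mm above the bench. Loading travel: a carrier laid in the mouth rests on the lips' ramps with its top 18 to 23 mm above the lips' undersides, the lower the more firmly it is laid. Pushed 25 mm down from there it is caught beneath them (up to 30 mm does no harm). That takes 5 to 15 N: most at the ramps, then less as the lips ride along its ends.
Things that resemble listed ones, but are neither listed nor needed, are in the scene too. What is shaped like the part that bears disc_a_center but green is not meant. What is shaped like the part that bears disc_b_center but yellow is not meant.

How it is judged:
By the outcome, as a careful person would: the job done as asked, in the order asked, and still so for the second after the job is handed in, with the robot touching nothing.
It also fails if it takes over 72 s, if anything falls off the work surface, if the arm or the gripper's body presses on something with over 40 N, if the wrist force passes 120 N, or if a joint passes its speed limit or range.

ROBOT

A 6-joint arm with a two-finger parallel gripper is mounted at the origin on the work surface. World frame = base frame: x ahead of the robot, y to its left, z up, the work surface at z = 0. Lengths are in m, angles in degrees, forces in N, time in s.
With the tool pointing down it reaches from about 0.3 to 0.75 m from the base axis. Payload 8.5 kg.
Tool frame: the origin (TCP) lies on the mounting face of the last link; the fingertips stand 173 mm ahead of it and the grasp point (between the pads) lies 155 mm ahead of it (env.tips_ahead is the distance from the TCP to the fingertips, in m); z points along the fingers, x is the direction in which the jaws open and shut, and the axes are right-handed (so a half turn about z gives the same grasp; the last joint's range is limited). The gripper opens to 85 mm and grips with 20 to 120 N. Pads are 22 mm wide; open, the fingers measure 114 mm over their backs; the gripper's body (76 mm by 85 mm) begins 54 mm behind the grasp point. The pads swing forward as they close: fully open they stand 13 mm farther back than shut.
Start: joints at [50.804, 21.807, 74.336, -0, 83.858, -12.336], TCP at [0.248, 0.491, 0.405] pointing down, gripper open.
Joint ranges: [-178.18, 178.18], [-50.72, 133.34], [12.68, 142.11], [-81.47, 261.47], [9.98, 163.14], [-165.26, 165.26]. Speed limits (degrees/s): [136.94, 136.94, 180, 180, 180, 180].

INTERFACE

Orientations are given as a 3x3 rotation matrix whose columns are the frame's x, y, z axes.
In Python, from rig import env gives the robot as it stands. The module is installed in compiled form; this text tells all that it offers.
- The arm moves only by the tool step_arm, never from a script. Its argument "increments" is a list of rows, each an object of numbers: "x", "y", "z": the shift along the tool's x, y, z in cm; "wx", "wy", "wz": the turn, a rotation vector about the tool's x, y, z in rad; "gripper": the finger opening in cm, from 0 to 8.54. A call has 1 to 20 rows; each row shifts and turns the commanded pose from where the row before left it, along the tool's axes as they then stand; what a row does not reach is not made up. A row lasts 1/10 s, in which the tool goes at most 50 mm and 8.59 degrees, less where a joint would pass 70% of its speed; a pose out of reach is approached as far as the arm can. A call with a gripper value outside its range is refused whole. The fingers move at their own pace and stop on an object; "newtons" is the grip in N (left out, the last holds). Time passes only in rows, so rows that do not move let the fingers close. It gives the time, the measured TCP pose, the force and the opening at its end, in the units of the state.
- env.observe(): the state, without advancing time (a new reading comes with each control period).
- env.get_image(name): name is "scene" or "top"; returns a dict with "color" (420x560x3 uint8, blue, green, red), "camera_matrix" (3x3 intrinsics, pixels), "rvec" (rotation vector, rad) and "tvec" (3), from world to camera coordinates, as OpenCV has them. Camera axes: x right, y down, z forward; pixel columns grow to the right and rows downward; lengths in m; the calibration is good to about 2 mm. A picture is of the moment at which its call begins. There is no depth.
- env.close_job(): hands the job in, once; it reports no verdict.
The state is a dict: "time_s": time; "q": joint angles; "qvel": joint speeds; "joint_efforts": joint torques, N m; "position": TCP position; "tool_rot": TCP orientation; "ft_force": force on the tool from outside, world axes, zero at the start; "wrist_torque": the same for the moment, N m; "grip_width": finger opening in m.
Only numpy, scipy, OpenCV 4.12 (cv2) and the standard library are available. Lean on these libraries where they do the work, as an engineer would, in place of code of your own. Each camera call takes 0.05 s, during which the arm holds its last target. There are 200 camera calls.

## Working session

There is one attempt and no reset: what is moved stays moved. The work goes in short steps, Python scripts to look and compute and a tool call to move; the robot and the scene stay as the last step left them, time stands still between calls to the robot, and variables do not carry over. Pictures are saved under pics/ and viewed, about 8 in all and at most 12, crops included, and the job is handed in when it is done.

Besides the shell and the picture viewer there is one more tool, called as a command line: name --argument value ..., lists and objects as JSON in quotes. step_arm: Moves the arm, as the interface text tells. Its arguments: {"type":"object","properties":{"increments":{"type":"array"},"newtons":{"type":"number"}},"required":["increments"]}

```bash
mkdir -p pics
python3 - <<'E'
from rig import env
import cv2,numpy as np
np.set_printoptions(precision=4,suppress=True)
for n in("top","scene"):
    d=env.get_image(n);cv2.imwrite(f"pics/{n}0.png",d["color"])
    R=cv2.Rodrigues(d["rvec"])[0];print(n,d["camera_matrix"].tolist(),-R.T@np.ravel(d["tvec"]),R.tolist())
s=env.observe();print(s["tool_rot"],s["position"],s["ft_force"],s["time_s"],s["grip_width"])
E
```

```text
top [[392.8305285254789, 0.0, 279.15795067053836], [0.0, 392.8305285254789, 209.73570669498852], [0.0, 0.0, 1.0]] [0.4425 0.0223 1.119 ] [[-0.026413439173556874, -0.9995865123569535, -0.01136373816517653], [-0.9947707579550914, 0.027404699436608948, -0.09838760880437117], [0.09865834657279465, 0.008705559307189886, -0.9950832849006516]]
scene [[515.5977781987929, 0.0, 278.16214881568214], [0.0, 515.5977781987929, 213.95663631110352], [0.0, 0.0, 1.0]] [1.5314 0.3966 0.843 ] [[-0.3486704044590164, 0.9372397377710213, 0.003259293986958345], [0.5474541482471351, 0.2064831586276259, -0.8109615655320311], [-0.7607383943389409, -0.2809739830412533, -0.5850903487774719]]
[[ 0.4518  0.8921 -0.0008]
 [ 0.8921 -0.4518 -0.001 ]
 [-0.0013 -0.0003 -1.    ]] [0.2485 0.4906 0.4042] [-0.5594  0.3313  0.5956] 0.1 0.08539588184649256
```

View pics/top0.png

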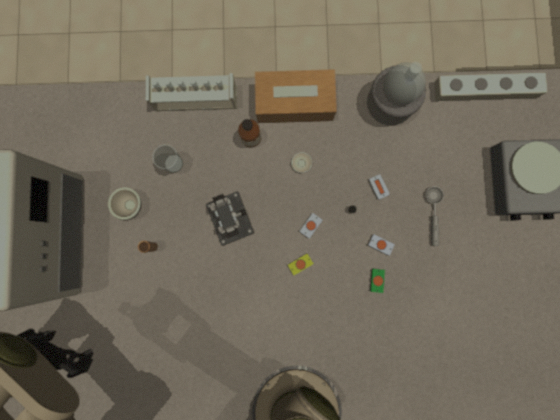

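View pics/scene0.png

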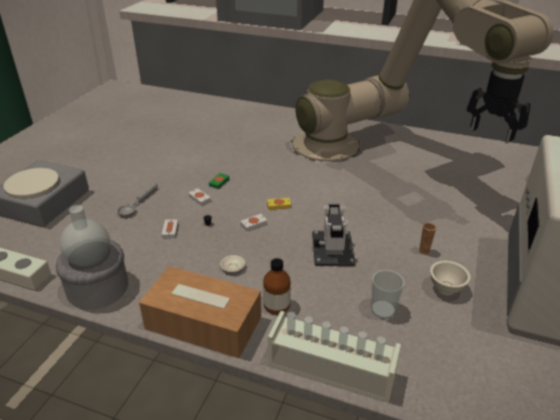

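The top view shows white carriers at (312,225) and (381,245), which look like discs, and one at (379,187), which looks like the bar. Yellow and green decoys are at (301,265) and (377,280), and the magazine is at (230,217). The scene view shows the same layout. Next I'll measure and zoom in.

```bash
cat > h.py <<'E'
import cv2,numpy as np
from rig import env
np.set_printoptions(precision=4,suppress=True)
def cam(n):
    d=env.get_image(n);return d["color"],d["camera_matrix"],cv2.Rodrigues(d["rvec"])[0],np.ravel(d["tvec"])
def ray(c,uv,z):
    _,K,R,t=c;o=-R.T@t
    uv=np.atleast_2d(uv).astype(float)
    d=(R.T@np.linalg.inv(K)@np.c_[uv,np.ones(len(uv))].T).T
    return o+d*((z-o[2])/d[:,2])[:,None]
def proj(c,P):
    _,K,R,t=c;return cv2.projectPoints(np.float64(P).reshape(-1,1,3),cv2.Rodrigues(R)[0],t,K,None)[0][:,0]
def plates(c):
    hsv=cv2.cvtColor(c[0],cv2.COLOR_BGR2HSV)
    m=((hsv[...,2]>125)&(hsv[...,1]<70))
    m|=(hsv[...,1]>110)&(hsv[...,2]>90)&((hsv[...,0]<12)|(hsv[...,0]>172))
    return m.astype(np.uint8)*255
def outline(c,uv,z=.014,r=22):
    m=plates(c);cs,_=cv2.findContours(m,cv2.RETR_EXTERNAL,cv2.CHAIN_APPROX_NONE)
    k=min((k for k in cs if cv2.contourArea(k)>60),key=lambda k:np.linalg.norm(k.mean((0,1))-uv))
    P=ray(c,k[:,0],z)[:,:2]
    (x,y),(w,h),a=cv2.minAreaRect((P*1000).astype(np.float32))
    if w<h:w,h,a=h,w,a+90
    return x/1e3,y/1e3,w,h,a
E
python3 - <<'E'
from h import *
t=cam("top");s=cam("scene")
for n,uv in(("A",(312,225)),("B",(381,245)),("bar",(379,187))):
    o=outline(t,uv);print(n,np.array(o)); q=proj(s,[o[0],o[1],.014])[0];print("  scene",q,np.array(outline(s,q)))
a=cv2.resize(t[0][180:260,190:290],None,fx=8,fy=8,interpolation=3)[:600,:800]
cv2.imwrite("pics/m.png",a)
q=s[0][195:275,290:370];cv2.imwrite("pics/ms.png",cv2.resize(q,None,fx=7,fy=7,interpolation=3))
b=cv2.resize(t[0][170:270,295:405],None,fx=6,fy=6,interpolation=3);cv2.imwrite("pics/p.png",b)
E
```

```text
A [  0.5057  -0.0567  65.3015  35.847  142.7505]
  scene [252.2737 220.3067] [  -0.202    -0.6852 3311.3594 1326.8102   44.0145]
B [ 0.4475 -0.2523 64.2835 34.0122 61.5907]
  scene [197.6549 194.9053] [  -0.202    -0.6852 3311.3594 1326.8102   44.0145]
bar [ 0.6112 -0.2538 66.2519 34.5397 23.4727]
  scene [168.3003 226.8411] [  -0.202    -0.6852 3311.3594 1326.8102   44.0145]
```

View pics/m.png

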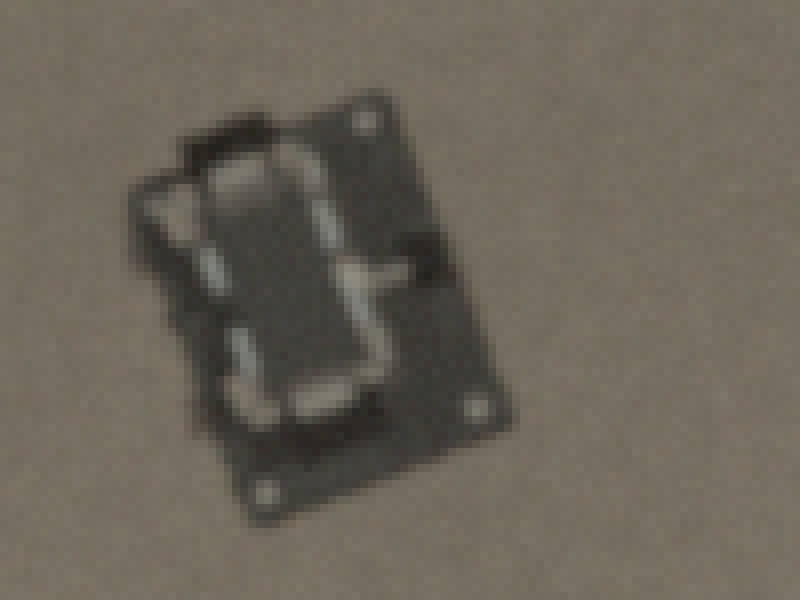

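View pics/p.png

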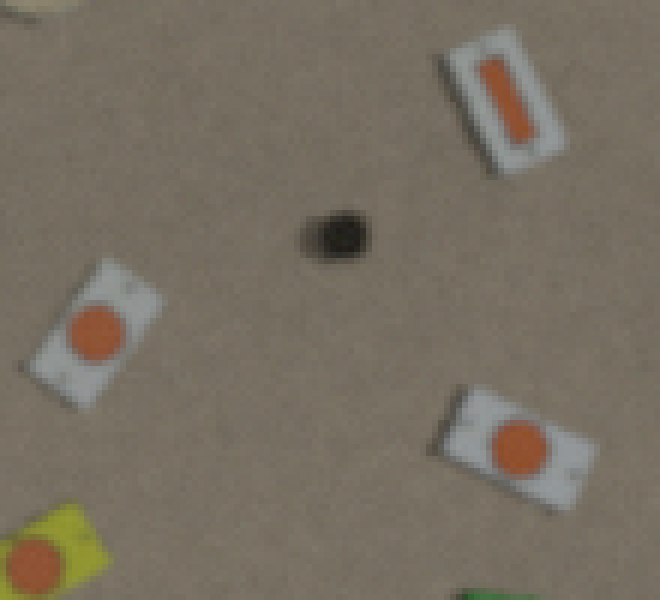

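View pics/ms.png

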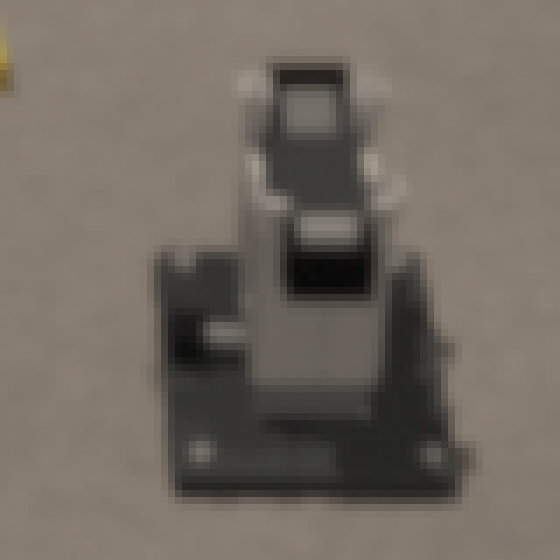

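The zooms confirm which carriers are discs (A and B) and which is the bar. The foot bolts in the top crop are at (366,120), (478,410) and (267,493). The ramps in the scene crop are at (310,111) and (329,228).

```bash
cat >> h.py <<'E'
def plan(P,yaw):
    """rotation (rad about tool z) and then shift in tool axes (cm) to TCP P, jaw yaw deg (mod 180)"""
    s=env.observe();R=np.array(s["tool_rot"]);y0=np.degrees(np.arctan2(R[1,0],R[0,0]))
    d=(yaw-y0+90)%180-90
    for dd in (d,d-180*np.sign(d)):
        z=R@cv2.Rodrigues(np.array([0,0,-np.radians(dd)]))[0]
        print(f"yaw now {y0:.2f} q6 {s['q'][5]:.1f}: wz {-np.radians(dd):.4f} then shift cm",100*z.T@(np.array(P)-s["position"]))
    print("pos",np.array(s["position"]),"F",np.array(s["ft_force"]),"t",s["time_s"],"w",s["grip_width"])
E
python3 - <<'E'
from h import *
t=cam("top");s=cam("scene")
g=cv2.cvtColor(t[0],cv2.COLOR_BGR2GRAY).astype(float)
def cen(g,u,v,r=2):
    y,x=np.mgrid[round(v)-r:round(v)+r+1,round(u)-r:round(u)+r+1];w=g[y,x];w=np.clip(w-np.median(w)-8,0,None);return (x*w).sum()/w.sum(),(y*w).sum()/w.sum()
b=[cen(g,190+(x+.5)/8-.5,180+(y+.5)/8-.5) for x,y in((366,120),(478,410),(267,493))];print(b)
P=ray(t,b,.014);print(P);d=P[0]-P[1];e=P[1]-P[2]
print("centre",(P[0]+P[2])/2,"long",np.linalg.norm(d),np.degrees(np.arctan2(d[1],d[0])),"short",np.linalg.norm(e),np.degrees(np.arctan2(e[1],e[0]))+90)
c=(P[0]+P[2])/2
# foot outline: dark mask
for z in np.arange(.085,.13,.005): print(z,proj(s,[c[0],c[1],z])[0],proj(t,[c[0],c[1],z])[0])
m=[((x+.5)/7-.5+290,(y+.5)/7-.5+195) for x,y in((310,111),(329,228))];print("ramp mid scene",np.mean(m,0))
mt=[((x+.5)/8-.5+190,(y+.5)/8-.5+180) for x,y in((240,180),(323,399))];print("ramp mid top",np.mean(mt,0))
# scene bolts check
gs=cv2.cvtColor(s[0],cv2.COLOR_BGR2GRAY).astype(float)
bs=[cen(gs,290+x/7,195+y/7) for x,y in((201,453),(433,455))];print(bs,ray(s,bs,.014))
# saturation-based disc centres in both views
hs=cv2.cvtColor(s[0],cv2.COLOR_BGR2HSV);ht=cv2.cvtColor(t[0],cv2.COLOR_BGR2HSV)
for n,p in(("A",(.5057,-.0567,.014)),("B",(.4475,-.2523,.014))):
  for c_,h in((t,ht),(s,hs)):
    u,v=proj(c_,p)[0];y,x=np.mgrid[int(v)-9:int(v)+10,int(u)-9:int(u)+10]
    k=(h[y,x,1]>110)&((h[y,x,0]<14)|(h[y,x,0]>170));print(n,k.sum(),ray(c_,(x[k].mean(),y[k].mean()),.014))
print(env.tips_ahead)
E
```

```text
[(np.float64(235.21100917431193), np.float64(194.61467889908258)), (np.float64(249.13970588235293), np.float64(230.56617647058823)), (np.float64(222.8320610687023), np.float64(241.206106870229))]
[[0.5986 0.1557 0.014 ]
 [0.4955 0.118  0.014 ]
 [0.4676 0.1925 0.014 ]]
centre [0.5331 0.1741 0.014 ] long 0.10982115664952663 20.059110993430746 short 0.07955280614356217 20.51613938965825
0.085 [334.001  223.0101] [225.3453 215.6841]
0.09000000000000001 [334.1371 221.3751] [225.0649 215.5259]
0.09500000000000001 [334.2737 219.7325] [224.7817 215.3661]
0.10000000000000002 [334.411  218.0823] [224.4957 215.2048]
0.10500000000000002 [334.549  216.4244] [224.207  215.0419]
0.11000000000000003 [334.6876 214.7587] [223.9154 214.8774]
0.11500000000000003 [334.8269 213.0852] [223.621  214.7112]
0.12000000000000004 [334.9668 211.4038] [223.3236 214.5435]
0.12500000000000006 [335.1073 209.7145] [223.0233 214.374 ]
ramp mid scene [335.2143 218.7857]
ramp mid top [224.75 215.75]
[(np.float64(318.1811594202899), np.float64(259.0507246376812)), (np.float64(351.54716981132077), np.float64(259.50943396226415))] [[0.596  0.1562 0.014 ]
 [0.5689 0.2333 0.014 ]]
A 55 [[ 0.5056 -0.0553  0.014 ]]
A 33 [[ 0.5031 -0.0544  0.014 ]]
B 57 [[ 0.4466 -0.2505  0.014 ]]
B 24 [[ 0.4436 -0.2498  0.014 ]]
0.1734
```

```bash
python3 -c "
from h import *
plan((.5044,-.0555,.21),52.75)"
```

```text
yaw now 63.14 q6 -12.3: wz 0.1813 then shift cm [-27.9746  53.4291  19.4643]
yaw now 63.14 q6 -12.3: wz -2.9602 then shift cm [ 27.9746 -53.4291  19.4643]
pos [0.2485 0.4906 0.4045] F [ 1.0288 -0.3519 -1.5357] t 0.3 w 0.08568821676189155
```

step_arm --increments '[{"wz": 0.0906,"gripper": 5.2},{"wz": 0.0907},{"x": -1.8,"y": 3.4},{"x": -1.8,"y": 3.4},{"x": -1.8,"y": 3.4},{"x": -1.8,"y": 3.4},{"x": -1.8,"y": 3.4},{"x": -1.8,"y": 3.4},{"x": -1.8,"y": 3.4},{"x": -1.8,"y": 3.4},{"x": -1.8,"y": 3.4},{"x": -1.8,"y": 3.4},{"x": -1.8,"y": 3.4},{"x": -1.8,"y": 3.4},{"x": -1.8,"y": 3.4},{"x": -1.8,"y": 3.4},{"x": -1.4,"y": 2.9,"z": 2},{"x": -1.4,"y": 2.9,"z": 2},{"z": 4},{"z": 4}]'

```text
invalid input at $.increments[0]: expected keys x, y, z, wx, wy, wz, gripper
```

```bash
python3 -c "
from h import *
plan((.5044,-.0555,.21),52.75)"
```

```text
yaw now 63.14 q6 -12.3: wz 0.1813 then shift cm [-27.9746  53.4291  19.4643]
yaw now 63.14 q6 -12.3: wz -2.9602 then shift cm [ 27.9746 -53.4291  19.4643]
pos [0.2485 0.4906 0.4045] F [ 1.0288 -0.3519 -1.5357] t 0.3 w 0.08568821676189155
```

step_arm --increments '[{"x": 0,"y": 0,"z": 0,"wx": 0,"wy": 0,"wz": 0.0906,"gripper": 5.2},{"x": 0,"y": 0,"z": 0,"wx": 0,"wy": 0,"wz": 0.0907,"gripper": 5.2},{"x": -2,"y": 3.8,"z": 0,"wx": 0,"wy": 0,"wz": 0,"gripper": 5.2},{"x": -2,"y": 3.8,"z": 0,"wx": 0,"wy": 0,"wz": 0,"gripper": 5.2},{"x": -2,"y": 3.8,"z": 0,"wx": 0,"wy": 0,"wz": 0,"gripper": 5.2},{"x": -2,"y": 3.8,"z": 0,"wx": 0,"wy": 0,"wz": 0,"gripper": 5.2},{"x": -2,"y": 3.8,"z": 0,"wx": 0,"wy": 0,"wz": 0,"gripper": 5.2},{"x": -2,"y": 3.8,"z": 0,"wx": 0,"wy": 0,"wz": 0,"gripper": 5.2},{"x": -2,"y": 3.8,"z": 0,"wx": 0,"wy": 0,"wz": 0,"gripper": 5.2},{"x": -2,"y": 3.8,"z": 0,"wx": 0,"wy": 0,"wz": 0,"gripper": 5.2},{"x": -2,"y": 3.8,"z": 0,"wx": 0,"wy": 0,"wz": 0,"gripper": 5.2},{"x": -2,"y": 3.8,"z": 0,"wx": 0,"wy": 0,"wz": 0,"gripper": 5.2},{"x": -2,"y": 3.8,"z": 2,"wx": 0,"wy": 0,"wz": 0,"gripper": 5.2},{"x": -2,"y": 3.8,"z": 2,"wx": 0,"wy": 0,"wz": 0,"gripper": 5.2},{"x": -2,"y": 3.8,"z": 2,"wx": 0,"wy": 0,"wz": 0,"gripper": 5.2},{"x": -2,"y": 4,"z": 2,"wx": 0,"wy": 0,"wz": 0,"gripper": 5.2},{"x": 0,"y": 0,"z": 4,"wx": 0,"wy": 0,"wz": 0,"gripper": 5.2},{"x": 0,"y": 0,"z": 4,"wx": 0,"wy": 0,"wz": 0,"gripper": 5.2},{"x": 0,"y": 0,"z": 0,"wx": 0,"wy": 0,"wz": 0,"gripper": 5.2},{"x": 0,"y": 0,"z": 0,"wx": 0,"wy": 0,"wz": 0,"gripper": 5.2}]'

```text
time_s: 2.3
position: [0.5044, -0.0555, 0.2455]
tool_rot: [[0.605, 0.796, -0.0], [0.796, -0.605, 0.0], [-0.0, -0.0, -1.0]]
ft_force: [-0.2, -0.4, -0.1]
grip_width: 0.0517
```

Run:
```python
from h import *
plan((.5044,-.0555,.175),52.75)
a=cam("top")[0];b=cam("scene")[0]
cv2.imwrite("pics/g1.png",np.hstack([cv2.resize(a[185:265,270:350],None,fx=5,fy=5,interpolation=3),cv2.resize(b[165:245,215:295],None,fx=5,fy=5,interpolation=3)]))
```

```text
yaw now 52.77 q6 -72.4: wz 0.0003 then shift cm [-0.0042  0.0023  7.0461]
yaw now 52.77 q6 -72.4: wz -3.1413 then shift cm [ 0.0042 -0.0023  7.0461]
pos [ 0.5044 -0.0555  0.2455] F [-0.2359 -0.3746 -0.1278] t 2.3 w 0.0517159587641759
```

View pics/g1.png

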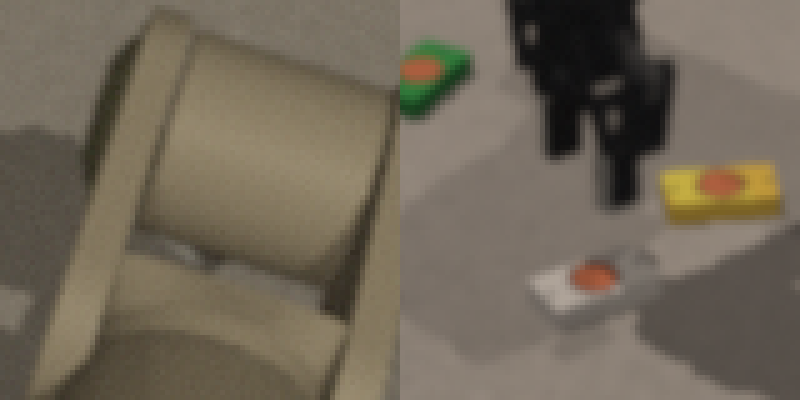

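The top view is blocked by the arm. The scene view shows the fingers above the carrier, with the disc at crop (597,277). Now I'll descend and grip.

step_arm --increments '[{"x": 0,"y": 0,"z": 3,"wx": 0,"wy": 0,"wz": 0,"gripper": 5.2},{"x": 0,"y": 0,"z": 2,"wx": 0,"wy": 0,"wz": 0,"gripper": 5.2},{"x": 0,"y": 0,"z": 1,"wx": 0,"wy": 0,"wz": 0,"gripper": 5.2},{"x": 0,"y": 0,"z": 1,"wx": 0,"wy": 0,"wz": 0,"gripper": 5.2},{"x": 0,"y": 0,"z": 0,"wx": 0,"wy": 0,"wz": 0,"gripper": 3},{"x": 0,"y": 0,"z": 0,"wx": 0,"wy": 0,"wz": 0,"gripper": 3},{"x": 0,"y": 0,"z": 0,"wx": 0,"wy": 0,"wz": 0,"gripper": 3},{"x": 0,"y": 0,"z": 0,"wx": 0,"wy": 0,"wz": 0,"gripper": 3},{"x": 0,"y": 0,"z": 0,"wx": 0,"wy": 0,"wz": 0,"gripper": 3}]' --newtons 30

```text
time_s: 3.3
position: [0.5042, -0.0555, 0.1753]
tool_rot: [[0.605, 0.796, 0.001], [0.796, -0.605, -0.0], [0.0, 0.001, -1.0]]
ft_force: [-1.2, 0.2, 6.0]
grip_width: 0.033
```

step_arm --increments '[{"x": 0,"y": 0,"z": -1,"wx": 0,"wy": 0,"wz": 0,"gripper": 3},{"x": 0,"y": 0,"z": -3.5,"wx": 0,"wy": 0,"wz": 0,"gripper": 3},{"x": 0,"y": 0,"z": -4.5,"wx": 0,"wy": 0,"wz": 0,"gripper": 3},{"x": 0,"y": 0,"z": -4.5,"wx": 0,"wy": 0,"wz": 0,"gripper": 3},{"x": 0,"y": 0,"z": -4,"wx": 0,"wy": 0,"wz": 0,"gripper": 3},{"x": 0,"y": 0,"z": -1,"wx": 0,"wy": 0,"wz": 0,"gripper": 3},{"x": 0,"y": 0,"z": 0,"wx": 0,"wy": 0,"wz": 0,"gripper": 3}]'

```text
time_s: 4.0
position: [0.5038, -0.0553, 0.3614]
tool_rot: [[0.605, 0.796, 0.003], [0.796, -0.605, -0.001], [0.001, 0.003, -1.0]]
ft_force: [0.1, 0.3, -0.7]
grip_width: 0.0332
```

```bash
python3 -c "
from h import *
plan((.532,.1744,.33),110.2)"
```

```text
yaw now 52.76 q6 -72.4: wz -1.0026 then shift cm [20.5932 10.5672  3.1214]
yaw now 52.76 q6 -72.4: wz 2.1390 then shift cm [-20.5932 -10.5672   3.1214]
pos [ 0.5038 -0.0553  0.3614] F [ 0.1363  0.3044 -0.6834] t 4.0 w 0.03324697221773032
```

step_arm --increments '[{"x": 0,"y": 0,"z": 0,"wx": 0,"wy": 0,"wz": -0.1432,"gripper": 3},{"x": 0,"y": 0,"z": 0,"wx": 0,"wy": 0,"wz": -0.1432,"gripper": 3},{"x": 0,"y": 0,"z": 0,"wx": 0,"wy": 0,"wz": -0.1432,"gripper": 3},{"x": 0,"y": 0,"z": 0,"wx": 0,"wy": 0,"wz": -0.1432,"gripper": 3},{"x": 0,"y": 0,"z": 0,"wx": 0,"wy": 0,"wz": -0.1432,"gripper": 3},{"x": 0,"y": 0,"z": 0,"wx": 0,"wy": 0,"wz": -0.1433,"gripper": 3},{"x": 0,"y": 0,"z": 0,"wx": 0,"wy": 0,"wz": -0.1433,"gripper": 3},{"x": 3,"y": 1.5,"z": 0,"wx": 0,"wy": 0,"wz": 0,"gripper": 3},{"x": 4,"y": 2,"z": 0,"wx": 0,"wy": 0,"wz": 0,"gripper": 3},{"x": 4,"y": 2,"z": 0,"wx": 0,"wy": 0,"wz": 0,"gripper": 3},{"x": 4,"y": 2,"z": 0,"wx": 0,"wy": 0,"wz": 0,"gripper": 3},{"x": 4,"y": 2,"z": 1,"wx": 0,"wy": 0,"wz": 0,"gripper": 3},{"x": 1.6,"y": 1.07,"z": 2,"wx": 0,"wy": 0,"wz": 0,"gripper": 3},{"x": 0,"y": 0,"z": 0,"wx": 0,"wy": 0,"wz": 0,"gripper": 3},{"x": 0,"y": 0,"z": 0,"wx": 0,"wy": 0,"wz": 0,"gripper": 3}]'

```text
time_s: 5.5
position: [0.532, 0.1743, 0.3283]
tool_rot: [[-0.346, 0.938, -0.003], [0.938, 0.346, -0.001], [0.001, -0.003, -1.0]]
ft_force: [0.4, -0.8, -0.3]
grip_width: 0.033
```

Run:
```python
from h import *
plan((.532,.1744,.29),110.2)
a=cam("top")[0];b=cam("scene")
cv2.imwrite("pics/g2.png",np.hstack([cv2.resize(a[165:265,175:275],None,fx=4,fy=4,interpolation=3),cv2.resize(b[0][185:265,295:375],None,fx=5,fy=5,interpolation=3)]))
```

```text
yaw now 110.23 q6 -104.2: wz 0.0006 then shift cm [0.0115 0.0151 3.8287]
yaw now 110.23 q6 -104.2: wz -3.1410 then shift cm [-0.0115 -0.0151  3.8287]
pos [0.532  0.1743 0.3283] F [ 0.4492 -0.8421 -0.2973] t 5.5 w 0.03302695264628778
```

View pics/g2.png

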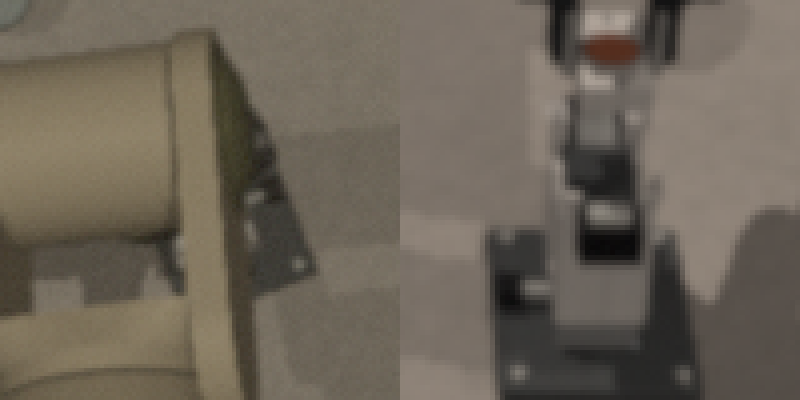

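The scene view shows the plate held level over the well, with its disc at about (336.6,194.2) in the full image. Next I'll compare the disc and the magazine within this one camera.

Run:
```python
from h import *
s=cam("scene")
h=cv2.cvtColor(s[0],cv2.COLOR_BGR2HSV)
y,x=np.mgrid[186:204,324:350];k=(h[y,x,1]>100)&((h[y,x,0]<14)|(h[y,x,0]>170))
print(k.sum(),x[k].mean(),y[k].mean());D=ray(s,(x[k].mean(),y[k].mean()),.167)[0]
g=cv2.cvtColor(s[0],cv2.COLOR_BGR2GRAY).astype(float);B=[]
for u,v in((318.2,259),(351.5,259.5)):
    yy,xx=np.mgrid[round(v)-2:round(v)+3,round(u)-2:round(u)+3];w=g[yy,xx];w=np.clip(w-np.median(w)-8,0,None);B.append(((xx*w).sum()/w.sum(),(yy*w).sum()/w.sum()))
P=ray(s,B,.014);a=np.radians(20.2);c=P.mean(0)-.055*np.array([np.cos(a),np.sin(a),0])
print("disc",D,"bolts",P.tolist(),"mag",c)
d=(c-D)[:2];print("along long, short (mm)",1e3*d@[np.cos(a),np.sin(a)],1e3*d@[-np.sin(a),np.cos(a)])
```

```text
41 336.8048780487805 194.390243902439
disc [0.5293 0.1743 0.167 ] bolts [[0.5960091418159972, 0.15620440864571775, 0.014000000000000012], [0.5692711355898671, 0.23308615948746708, 0.014000000000000012]] mag [0.531  0.1757 0.014 ]
along long, short (mm) 2.063664591575185 0.6953174784055592
```

step_arm --increments '[{"x": 0,"y": 0.08,"z": 1.5,"wx": 0,"wy": 0,"wz": 0,"gripper": 3},{"x": 0,"y": 0,"z": 1.5,"wx": 0,"wy": 0,"wz": 0,"gripper": 3},{"x": 0,"y": 0,"z": 0.5,"wx": 0,"wy": 0,"wz": 0,"gripper": 3},{"x": 0,"y": 0,"z": 0,"wx": 0,"wy": 0,"wz": 0,"gripper": 3},{"x": 0,"y": 0,"z": 0,"wx": 0,"wy": 0,"wz": 0,"gripper": 3}]'

```text
time_s: 6.15
position: [0.5331, 0.1743, 0.2955]
tool_rot: [[-0.345, 0.939, 0.001], [0.939, 0.345, 0.0], [-0.0, 0.001, -1.0]]
ft_force: [-0.0, -0.1, -0.6]
grip_width: 0.0333
```

Run:
```python
from h import *
b=cam("scene")
cv2.imwrite("pics/g3.png",cv2.resize(b[0][180:255,300:375],None,fx=8,fy=8,interpolation=3))
```

```text
(no output)
```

View pics/g3.png

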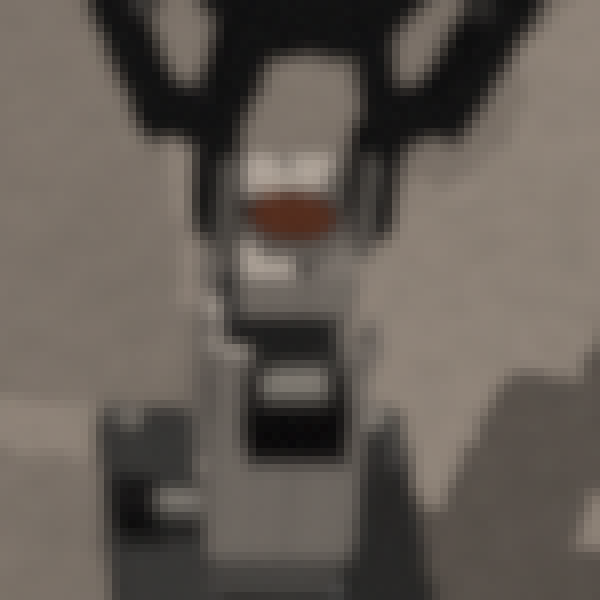

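The plate is above the mouth and lined up with it, with the disc at crop (295,213) and the near lip at (295,383). I'll lower in small steps and watch the force.

step_arm --increments '[{"x": 0,"y": 0,"z": 0.4,"wx": 0,"wy": 0,"wz": 0,"gripper": 3},{"x": 0,"y": 0,"z": 0.3,"wx": 0,"wy": 0,"wz": 0,"gripper": 3},{"x": 0,"y": 0,"z": 0.3,"wx": 0,"wy": 0,"wz": 0,"gripper": 3},{"x": 0,"y": 0,"z": 0,"wx": 0,"wy": 0,"wz": 0,"gripper": 3}]'

```text
time_s: 6.6
position: [0.5329, 0.1747, 0.2842]
tool_rot: [[-0.345, 0.938, -0.001], [0.938, 0.345, -0.0], [0.0, -0.001, -1.0]]
ft_force: [0.7, -0.0, -1.6]
grip_width: 0.0332
```

step_arm --increments '[{"x": 0,"y": 0,"z": 0.2,"wx": 0,"wy": 0,"wz": 0,"gripper": 3},{"x": 0,"y": 0,"z": 0.2,"wx": 0,"wy": 0,"wz": 0,"gripper": 3},{"x": 0,"y": 0,"z": 0,"wx": 0,"wy": 0,"wz": 0,"gripper": 3}]'

```text
time_s: 6.9
position: [0.5329, 0.1747, 0.2804]
tool_rot: [[-0.345, 0.939, -0.0], [0.939, 0.345, -0.0], [0.0, -0.0, -1.0]]
ft_force: [-0.2, -0.8, -0.5]
grip_width: 0.0333
```

step_arm --increments '[{"x": 0,"y": 0,"z": 0.2,"wx": 0,"wy": 0,"wz": 0,"gripper": 3},{"x": 0,"y": 0,"z": 0.1,"wx": 0,"wy": 0,"wz": 0,"gripper": 3},{"x": 0,"y": 0,"z": 0,"wx": 0,"wy": 0,"wz": 0,"gripper": 3}]'

```text
time_s: 7.2
position: [0.5329, 0.1746, 0.2776]
tool_rot: [[-0.345, 0.939, -0.0], [0.939, 0.345, -0.0], [0.0, -0.0, -1.0]]
ft_force: [0.3, 0.2, -0.7]
grip_width: 0.0329
```

step_arm --increments '[{"x": 0,"y": 0,"z": 0.15,"wx": 0,"wy": 0,"wz": 0,"gripper": 3},{"x": 0,"y": 0,"z": 0.15,"wx": 0,"wy": 0,"wz": 0,"gripper": 3},{"x": 0,"y": 0,"z": 0,"wx": 0,"wy": 0,"wz": 0,"gripper": 3}]'

```text
time_s: 7.5
position: [0.5328, 0.1746, 0.2747]
tool_rot: [[-0.345, 0.939, -0.0], [0.939, 0.345, -0.0], [0.0, -0.0, -1.0]]
ft_force: [-1.7, -0.2, 1.9]
grip_width: 0.0334
```

step_arm --increments '[{"x": 0,"y": 0,"z": 0.1,"wx": 0,"wy": 0,"wz": 0,"gripper": 3},{"x": 0,"y": 0,"z": 0.1,"wx": 0,"wy": 0,"wz": 0,"gripper": 3},{"x": 0,"y": 0,"z": 0,"wx": 0,"wy": 0,"wz": 0,"gripper": 3}]'

```text
time_s: 7.8
position: [0.5329, 0.1746, 0.2727]
tool_rot: [[-0.345, 0.939, -0.0], [0.939, 0.345, -0.0], [-0.0, -0.0, -1.0]]
ft_force: [-2.2, -1.4, 3.5]
grip_width: 0.0331
```

step_arm --increments '[{"x": 0,"y": -0.05,"z": 0,"wx": 0,"wy": 0,"wz": 0,"gripper": 3},{"x": 0,"y": -0.03,"z": 0,"wx": 0,"wy": 0,"wz": 0,"gripper": 3},{"x": 0,"y": 0,"z": 0,"wx": 0,"wy": 0,"wz": 0,"gripper": 3}]'

```text
time_s: 8.1
position: [0.5322, 0.1744, 0.2728]
tool_rot: [[-0.345, 0.939, 0.0], [0.939, 0.345, 0.0], [-0.0, 0.0, -1.0]]
ft_force: [-0.8, 0.6, 1.8]
grip_width: 0.0337
```

step_arm --increments '[{"x": 0,"y": 0,"z": 0.1,"wx": 0,"wy": 0,"wz": 0,"gripper": 3},{"x": 0,"y": 0,"z": 0,"wx": 0,"wy": 0,"wz": 0,"gripper": 3}]'

```text
time_s: 8.3
position: [0.5324, 0.1744, 0.272]
tool_rot: [[-0.345, 0.939, 0.001], [0.939, 0.345, 0.0], [-0.0, 0.001, -1.0]]
ft_force: [0.4, -0.2, 4.0]
grip_width: 0.0331
```

step_arm --increments '[{"x": 0,"y": 0,"z": 0,"wx": 0,"wy": 0,"wz": 0,"gripper": 5},{"x": 0,"y": 0,"z": 0,"wx": 0,"wy": 0,"wz": 0,"gripper": 5},{"x": 0,"y": 0,"z": 0,"wx": 0,"wy": 0,"wz": 0,"gripper": 5},{"x": 0,"y": 0,"z": 0,"wx": 0,"wy": 0,"wz": 0,"gripper": 5},{"x": 0,"y": 0,"z": -1,"wx": 0,"wy": 0,"wz": 0,"gripper": 5},{"x": 0,"y": 0,"z": -2,"wx": 0,"wy": 0,"wz": 0,"gripper": 5},{"x": 0,"y": 0,"z": -2,"wx": 0,"wy": 0,"wz": 0,"gripper": 5},{"x": 0,"y": 0,"z": 0,"wx": 0,"wy": 0,"wz": 0,"gripper": 0},{"x": 0,"y": 0,"z": 0,"wx": 0,"wy": 0,"wz": 0,"gripper": 0},{"x": 0,"y": 0,"z": 0,"wx": 0,"wy": 0,"wz": 0,"gripper": 0},{"x": 0,"y": 0,"z": 0,"wx": 0,"wy": 0,"wz": 0,"gripper": 0},{"x": 0,"y": 0,"z": 0,"wx": 0,"wy": 0,"wz": 0,"gripper": 0},{"x": 0,"y": 0,"z": 0,"wx": 0,"wy": 0,"wz": 0,"gripper": 0}]'

```text
time_s: 9.6
position: [0.5322, 0.1744, 0.3213]
tool_rot: [[-0.345, 0.939, -0.001], [0.939, 0.345, -0.0], [0.0, -0.001, -1.0]]
ft_force: [0.4, -0.2, 0.7]
grip_width: -0.0002
```

Run:
```python
from h import *
b=cam("scene")
cv2.imwrite("pics/g4.png",cv2.resize(b[0][180:255,300:375],None,fx=8,fy=8,interpolation=3))
```

```text
(no output)
```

View pics/g4.png

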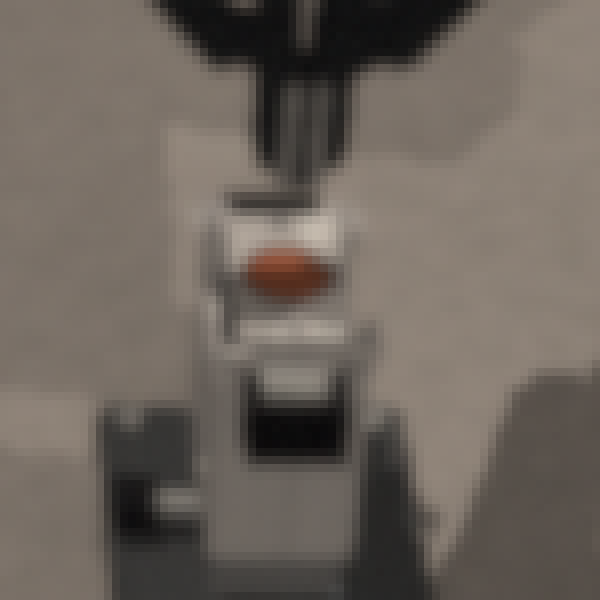

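The carrier lies level in the mouth, with its disc at crop (287,273), and the closed fingers are above it. Now to push.

step_arm --increments '[{"x": 0,"y": 0,"z": 1.5,"wx": 0,"wy": 0,"wz": 0,"gripper": 0},{"x": 0,"y": 0,"z": 1.2,"wx": 0,"wy": 0,"wz": 0,"gripper": 0},{"x": 0,"y": 0,"z": 0.4,"wx": 0,"wy": 0,"wz": 0,"gripper": 0},{"x": 0,"y": 0,"z": 0,"wx": 0,"wy": 0,"wz": 0,"gripper": 0}]'

```text
time_s: 10.05
position: [0.5322, 0.1744, 0.2901]
tool_rot: [[-0.345, 0.939, -0.001], [0.939, 0.345, -0.0], [0.0, -0.001, -1.0]]
ft_force: [-0.2, 0.1, -0.6]
grip_width: 0.0003
```

step_arm --increments '[{"x": 0,"y": 0,"z": 0.15,"wx": 0,"wy": 0,"wz": 0,"gripper": 0},{"x": 0,"y": 0,"z": 0.15,"wx": 0,"wy": 0,"wz": 0,"gripper": 0},{"x": 0,"y": 0,"z": 0,"wx": 0,"wy": 0,"wz": 0,"gripper": 0}]'

```text
time_s: 10.35
position: [0.5322, 0.1744, 0.2879]
tool_rot: [[-0.345, 0.939, 0.0], [0.939, 0.345, 0.0], [-0.0, 0.0, -1.0]]
ft_force: [0.3, -0.3, 0.1]
grip_width: 0.0001
```

step_arm --increments '[{"x": 0,"y": 0,"z": 0.1,"wx": 0,"wy": 0,"wz": 0,"gripper": 0},{"x": 0,"y": 0,"z": 0.1,"wx": 0,"wy": 0,"wz": 0,"gripper": 0},{"x": 0,"y": 0,"z": 0,"wx": 0,"wy": 0,"wz": 0,"gripper": 0}]'

```text
time_s: 10.65
position: [0.5322, 0.1744, 0.2856]
tool_rot: [[-0.345, 0.939, -0.0], [0.939, 0.345, -0.0], [0.0, -0.0, -1.0]]
ft_force: [-0.0, -0.1, 0.5]
grip_width: 0.0002
```

step_arm --increments '[{"x": 0,"y": 0,"z": 0.1,"wx": 0,"wy": 0,"wz": 0,"gripper": 0},{"x": 0,"y": 0,"z": 0,"wx": 0,"wy": 0,"wz": 0,"gripper": 0}]'

```text
time_s: 10.85
position: [0.5322, 0.1744, 0.2847]
tool_rot: [[-0.345, 0.939, 0.0], [0.939, 0.345, -0.0], [-0.0, -0.0, -1.0]]
ft_force: [0.0, 0.7, 1.0]
grip_width: 0.0001
```

step_arm --increments '[{"x": 0,"y": 0,"z": 0.1,"wx": 0,"wy": 0,"wz": 0,"gripper": 0},{"x": 0,"y": 0,"z": 0,"wx": 0,"wy": 0,"wz": 0,"gripper": 0}]'

```text
time_s: 11.05
position: [0.5323, 0.1744, 0.2842]
tool_rot: [[-0.345, 0.939, 0.001], [0.939, 0.345, 0.0], [-0.0, 0.001, -1.0]]
ft_force: [-0.6, 1.1, 3.3]
grip_width: -0.0003
```

step_arm --increments '[{"x": 0,"y": 0,"z": 0.1,"wx": 0,"wy": 0,"wz": 0,"gripper": 0},{"x": 0,"y": 0,"z": 0,"wx": 0,"wy": 0,"wz": 0,"gripper": 0}]'

```text
time_s: 11.25
position: [0.5323, 0.1744, 0.2834]
tool_rot: [[-0.345, 0.939, 0.002], [0.939, 0.345, 0.0], [-0.0, 0.002, -1.0]]
ft_force: [-0.0, 0.4, 6.1]
grip_width: 0.0
```

step_arm --increments '[{"x": 0,"y": 0,"z": 0.1,"wx": 0,"wy": 0,"wz": 0,"gripper": 0},{"x": 0,"y": 0,"z": 0,"wx": 0,"wy": 0,"wz": 0,"gripper": 0}]'

```text
time_s: 11.45
position: [0.5324, 0.1744, 0.2825]
tool_rot: [[-0.345, 0.939, 0.002], [0.939, 0.345, 0.0], [-0.001, 0.002, -1.0]]
ft_force: [-0.6, 0.1, 6.1]
grip_width: -0.0
```

step_arm --increments '[{"x": 0,"y": 0,"z": 0.1,"wx": 0,"wy": 0,"wz": 0,"gripper": 0},{"x": 0,"y": 0,"z": 0,"wx": 0,"wy": 0,"wz": 0,"gripper": 0}]'

```text
time_s: 11.65
position: [0.5324, 0.1744, 0.2816]
tool_rot: [[-0.345, 0.938, 0.002], [0.938, 0.345, 0.0], [-0.001, 0.002, -1.0]]
ft_force: [-0.7, -0.7, 7.0]
grip_width: -0.0
```

step_arm --increments '[{"x": 0,"y": 0,"z": 0.2,"wx": 0,"wy": 0,"wz": 0,"gripper": 0},{"x": 0,"y": 0,"z": 0.2,"wx": 0,"wy": 0,"wz": 0,"gripper": 0},{"x": 0,"y": 0,"z": 0.2,"wx": 0,"wy": 0,"wz": 0,"gripper": 0}]'

```text
time_s: 11.95
position: [0.5324, 0.1744, 0.2753]
tool_rot: [[-0.345, 0.939, 0.002], [0.939, 0.345, 0.0], [-0.001, 0.002, -1.0]]
ft_force: [0.0, 0.0, 5.4]
grip_width: 0.0
```

step_arm --increments '[{"x": 0,"y": 0,"z": 0.2,"wx": 0,"wy": 0,"wz": 0,"gripper": 0},{"x": 0,"y": 0,"z": 0.2,"wx": 0,"wy": 0,"wz": 0,"gripper": 0}]'

```text
time_s: 12.15
position: [0.5324, 0.1744, 0.2713]
tool_rot: [[-0.345, 0.939, 0.002], [0.939, 0.345, 0.0], [-0.0, 0.002, -1.0]]
ft_force: [-0.4, -0.3, 6.6]
grip_width: 0.0
```

step_arm --increments '[{"x": 0,"y": 0,"z": 0.2,"wx": 0,"wy": 0,"wz": 0,"gripper": 0},{"x": 0,"y": 0,"z": 0.2,"wx": 0,"wy": 0,"wz": 0,"gripper": 0}]'

```text
time_s: 12.35
position: [0.5324, 0.1744, 0.2673]
tool_rot: [[-0.345, 0.939, 0.002], [0.939, 0.345, 0.0], [-0.001, 0.002, -1.0]]
ft_force: [0.2, 0.1, 7.6]
grip_width: -0.0002
```

step_arm --increments '[{"x": 0,"y": 0,"z": 0.2,"wx": 0,"wy": 0,"wz": 0,"gripper": 0},{"x": 0,"y": 0,"z": 0,"wx": 0,"wy": 0,"wz": 0,"gripper": 0}]'

```text
time_s: 12.55
position: [0.5324, 0.1744, 0.2651]
tool_rot: [[-0.345, 0.939, 0.002], [0.939, 0.345, 0.0], [-0.0, 0.002, -1.0]]
ft_force: [1.1, 0.2, 3.3]
grip_width: -0.0001
```

step_arm --increments '[{"x": 0,"y": 0,"z": 0.2,"wx": 0,"wy": 0,"wz": 0,"gripper": 0},{"x": 0,"y": 0,"z": 0,"wx": 0,"wy": 0,"wz": 0,"gripper": 0}]'

```text
time_s: 12.75
position: [0.5324, 0.1744, 0.2629]
tool_rot: [[-0.345, 0.939, 0.001], [0.939, 0.345, 0.0], [-0.0, 0.001, -1.0]]
ft_force: [1.6, 0.3, 3.0]
grip_width: -0.0
```

step_arm --increments '[{"x": 0,"y": 0,"z": 0.2,"wx": 0,"wy": 0,"wz": 0,"gripper": 0},{"x": 0,"y": 0,"z": 0,"wx": 0,"wy": 0,"wz": 0,"gripper": 0}]'

```text
time_s: 12.95
position: [0.5324, 0.1744, 0.2607]
tool_rot: [[-0.345, 0.939, 0.001], [0.939, 0.345, 0.0], [-0.0, 0.001, -1.0]]
ft_force: [2.1, 0.4, 3.7]
grip_width: 0.0004
```

Force dropped from 7.6 N to 3.3 N at TCP z≈0.265, so it snapped. I'll go a little further and then back off slowly.

step_arm --increments '[{"x": 0,"y": 0,"z": 0.15,"wx": 0,"wy": 0,"wz": 0,"gripper": 0},{"x": 0,"y": 0,"z": 0,"wx": 0,"wy": 0,"wz": 0,"gripper": 0},{"x": 0,"y": 0,"z": 0,"wx": 0,"wy": 0,"wz": 0,"gripper": 0}]'

```text
time_s: 13.25
position: [0.5323, 0.1744, 0.2592]
tool_rot: [[-0.345, 0.939, 0.0], [0.939, 0.345, 0.0], [-0.0, 0.0, -1.0]]
ft_force: [1.9, -0.9, 3.8]
grip_width: 0.0002
```

step_arm --increments '[{"x": 0,"y": 0,"z": -0.15,"wx": 0,"wy": 0,"wz": 0,"gripper": 0},{"x": 0,"y": 0,"z": -0.15,"wx": 0,"wy": 0,"wz": 0,"gripper": 0},{"x": 0,"y": 0,"z": -0.15,"wx": 0,"wy": 0,"wz": 0,"gripper": 0},{"x": 0,"y": 0,"z": -0.15,"wx": 0,"wy": 0,"wz": 0,"gripper": 0},{"x": 0,"y": 0,"z": -0.15,"wx": 0,"wy": 0,"wz": 0,"gripper": 0},{"x": 0,"y": 0,"z": -0.15,"wx": 0,"wy": 0,"wz": 0,"gripper": 0},{"x": 0,"y": 0,"z": -0.2,"wx": 0,"wy": 0,"wz": 0,"gripper": 0},{"x": 0,"y": 0,"z": 0,"wx": 0,"wy": 0,"wz": 0,"gripper": 0}]'

```text
time_s: 14.05
position: [0.5321, 0.1744, 0.2704]
tool_rot: [[-0.345, 0.939, 0.0], [0.939, 0.345, 0.0], [0.0, 0.0, -1.0]]
ft_force: [-0.5, 0.0, 0.1]
grip_width: 0.0003
```

step_arm --increments '[{"x": 0,"y": 0,"z": -2,"wx": 0,"wy": 0,"wz": 0,"gripper": 0},{"x": 0,"y": 0,"z": -4,"wx": 0,"wy": 0,"wz": 0,"gripper": 0},{"x": 0,"y": 0,"z": -4,"wx": 0,"wy": 0,"wz": 0,"gripper": 0},{"x": 0,"y": 0,"z": 0,"wx": 0,"wy": 0,"wz": 0,"gripper": 5}]'

```text
time_s: 14.45
position: [0.5324, 0.1745, 0.3754]
tool_rot: [[-0.345, 0.938, 0.01], [0.938, 0.345, 0.001], [-0.002, 0.01, -1.0]]
ft_force: [0.1, -0.1, 0.2]
grip_width: 0.0132
```

Run:
```python
from h import *
b=cam("scene")
cv2.imwrite("pics/g5.png",cv2.resize(b[0][180:255,300:375],None,fx=8,fy=8,interpolation=3))
plan((.446,-.2506,.215),61.6-90)
```

```text
yaw now 110.20 q6 -104.2: wz -0.7225 then shift cm [-12.5752 -41.5276  15.6863]
yaw now 110.20 q6 -104.2: wz 2.4191 then shift cm [12.5752 41.5276 15.6863]
pos [0.5321 0.1744 0.3725] F [ 0.6065 -0.7054 -0.0042] t 14.5 w 0.020937338432786525
```

View pics/g5.png

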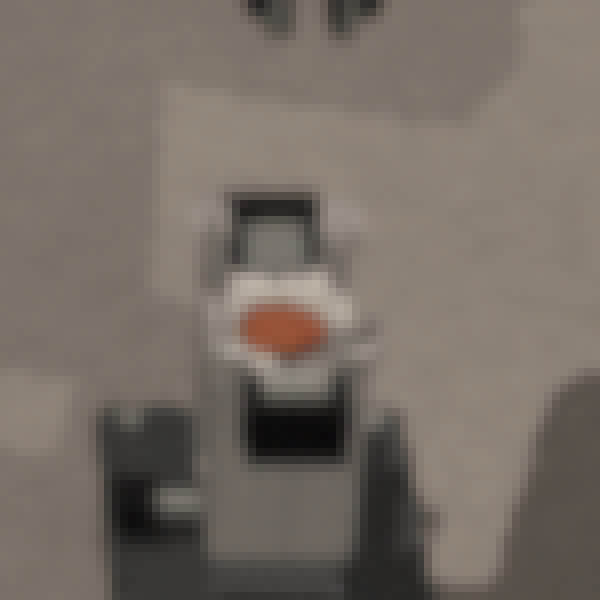

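Carrier one is seated beneath the lips; the near and far lips both show over its ends, and the disc is at crop (283,328). Next is carrier B. I'm taking the long wrist turn to stay inside joint 6's range.

step_arm --increments '[{"x": 0,"y": 0,"z": 0,"wx": 0,"wy": 0,"wz": 0.1423,"gripper": 5.2},{"x": 0,"y": 0,"z": 0,"wx": 0,"wy": 0,"wz": 0.1423,"gripper": 5.2},{"x": 0,"y": 0,"z": 0,"wx": 0,"wy": 0,"wz": 0.1423,"gripper": 5.2},{"x": 0,"y": 0,"z": 0,"wx": 0,"wy": 0,"wz": 0.1423,"gripper": 5.2},{"x": 0,"y": 0,"z": 0,"wx": 0,"wy": 0,"wz": 0.1423,"gripper": 5.2},{"x": 0,"y": 0,"z": 0,"wx": 0,"wy": 0,"wz": 0.1423,"gripper": 5.2},{"x": 0,"y": 0,"z": 0,"wx": 0,"wy": 0,"wz": 0.1423,"gripper": 5.2},{"x": 0,"y": 0,"z": 0,"wx": 0,"wy": 0,"wz": 0.1423,"gripper": 5.2},{"x": 0,"y": 0,"z": 0,"wx": 0,"wy": 0,"wz": 0.1423,"gripper": 5.2},{"x": 0,"y": 0,"z": 0,"wx": 0,"wy": 0,"wz": 0.1423,"gripper": 5.2},{"x": 0,"y": 0,"z": 0,"wx": 0,"wy": 0,"wz": 0.1423,"gripper": 5.2},{"x": 0,"y": 0,"z": 0,"wx": 0,"wy": 0,"wz": 0.1423,"gripper": 5.2},{"x": 0,"y": 0,"z": 0,"wx": 0,"wy": 0,"wz": 0.1423,"gripper": 5.2},{"x": 0,"y": 0,"z": 0,"wx": 0,"wy": 0,"wz": 0.1423,"gripper": 5.2},{"x": 0,"y": 0,"z": 0,"wx": 0,"wy": 0,"wz": 0.1423,"gripper": 5.2},{"x": 0,"y": 0,"z": 0,"wx": 0,"wy": 0,"wz": 0.1423,"gripper": 5.2},{"x": 0,"y": 0,"z": 0,"wx": 0,"wy": 0,"wz": 0.1423,"gripper": 5.2},{"x": 0,"y": 0,"z": 0,"wx": 0,"wy": 0,"wz": 0,"gripper": 5.2}]'

```text
time_s: 16.3
position: [0.5321, 0.1744, 0.3689]
tool_rot: [[0.879, -0.477, -0.002], [-0.477, -0.879, -0.0], [-0.002, 0.001, -1.0]]
ft_force: [0.2, 0.3, 0.2]
grip_width: 0.0523
```

step_arm --increments '[{"x": 1.2,"y": 4.1,"z": 0,"wx": 0,"wy": 0,"wz": 0,"gripper": 5.2},{"x": 1.2,"y": 4.1,"z": 0,"wx": 0,"wy": 0,"wz": 0,"gripper": 5.2},{"x": 1.2,"y": 4.1,"z": 0,"wx": 0,"wy": 0,"wz": 0,"gripper": 5.2},{"x": 1.2,"y": 4.1,"z": 0,"wx": 0,"wy": 0,"wz": 0,"gripper": 5.2},{"x": 1.2,"y": 4.1,"z": 0,"wx": 0,"wy": 0,"wz": 0,"gripper": 5.2},{"x": 1.2,"y": 4.1,"z": 0,"wx": 0,"wy": 0,"wz": 0,"gripper": 5.2},{"x": 1.2,"y": 4.1,"z": 0,"wx": 0,"wy": 0,"wz": 0,"gripper": 5.2},{"x": 1.2,"y": 4.1,"z": 1,"wx": 0,"wy": 0,"wz": 0,"gripper": 5.2},{"x": 1.2,"y": 4.1,"z": 2,"wx": 0,"wy": 0,"wz": 0,"gripper": 5.2},{"x": 1.6,"y": 4.1,"z": 2,"wx": 0,"wy": 0,"wz": 0,"gripper": 5.2},{"x": 0,"y": 0.4,"z": 4,"wx": 0,"wy": 0,"wz": 0,"gripper": 5.2},{"x": 0,"y": 0,"z": 3,"wx": 0,"wy": 0,"wz": 0,"gripper": 5.2},{"x": 0,"y": 0,"z": 0,"wx": 0,"wy": 0,"wz": 0,"gripper": 5.2},{"x": 0,"y": 0,"z": 0,"wx": 0,"wy": 0,"wz": 0,"gripper": 5.2}]'

```text
time_s: 17.7
position: [0.4445, -0.2488, 0.2505]
tool_rot: [[0.881, -0.474, -0.001], [-0.474, -0.881, 0.0], [-0.001, -0.0, -1.0]]
ft_force: [0.9, -0.9, 0.5]
grip_width: 0.0519
```

Run:
```python
from h import *
plan((.446,-.2504,.1755),61.6-90)
b=cam("scene")
cv2.imwrite("pics/g6.png",cv2.resize(b[0][150:230,150:250],None,fx=6,fy=6,interpolation=3))
```

```text
yaw now -28.27 q6 -14.3: wz 0.0023 then shift cm [0.2163 0.0713 7.4999]
yaw now -28.27 q6 -14.3: wz -3.1393 then shift cm [-0.2163 -0.0713  7.4999]
pos [ 0.4445 -0.2488  0.2505] F [ 0.8882 -0.8995  0.5121] t 17.7 w 0.05186316505074005
```

View pics/g6.png

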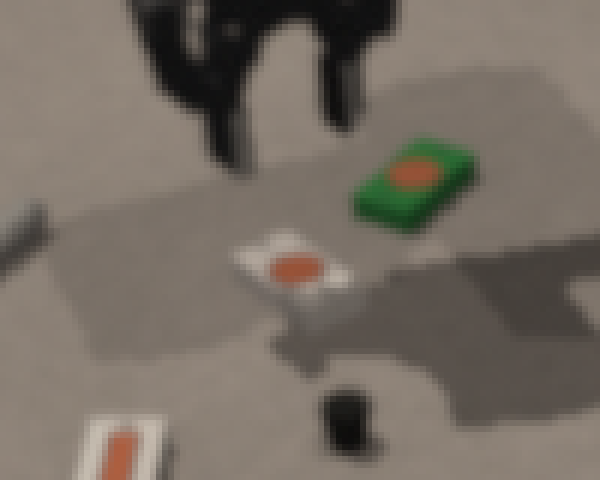

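The fingers straddle B (disc at crop (297,270)), with the green decoy, stopper and bar all clear. Descending and gripping.

step_arm --increments '[{"x": 0.22,"y": 0.07,"z": 2.5,"wx": 0,"wy": 0,"wz": 0.0023,"gripper": 5.2},{"x": 0,"y": 0,"z": 2.5,"wx": 0,"wy": 0,"wz": 0,"gripper": 5.2},{"x": 0,"y": 0,"z": 1.5,"wx": 0,"wy": 0,"wz": 0,"gripper": 5.2},{"x": 0,"y": 0,"z": 1,"wx": 0,"wy": 0,"wz": 0,"gripper": 5.2},{"x": 0,"y": 0,"z": 0,"wx": 0,"wy": 0,"wz": 0,"gripper": 3},{"x": 0,"y": 0,"z": 0,"wx": 0,"wy": 0,"wz": 0,"gripper": 3},{"x": 0,"y": 0,"z": 0,"wx": 0,"wy": 0,"wz": 0,"gripper": 3},{"x": 0,"y": 0,"z": 0,"wx": 0,"wy": 0,"wz": 0,"gripper": 3},{"x": 0,"y": 0,"z": 0,"wx": 0,"wy": 0,"wz": 0,"gripper": 3}]' --newtons 30

```text
time_s: 18.65
position: [0.446, -0.2505, 0.176]
tool_rot: [[0.879, -0.478, 0.001], [-0.478, -0.879, -0.001], [0.001, 0.0, -1.0]]
ft_force: [-0.2, 0.2, 6.4]
grip_width: 0.0331
```

step_arm --increments '[{"x": 0,"y": 0,"z": -1,"wx": 0,"wy": 0,"wz": 0,"gripper": 3},{"x": 0,"y": 0,"z": -3.5,"wx": 0,"wy": 0,"wz": 0,"gripper": 3},{"x": 0,"y": 0,"z": -4.5,"wx": 0,"wy": 0,"wz": 0,"gripper": 3},{"x": 0,"y": 0,"z": -4.5,"wx": 0,"wy": 0,"wz": 0,"gripper": 3},{"x": 0,"y": 0,"z": -4,"wx": 0,"wy": 0,"wz": 0,"gripper": 3},{"x": 0,"y": 0,"z": -1,"wx": 0,"wy": 0,"wz": 0,"gripper": 3},{"x": 0,"y": 0,"z": 0,"wx": 0,"wy": 0,"wz": 0,"gripper": 3}]'

```text
time_s: 19.35
position: [0.4457, -0.2502, 0.3619]
tool_rot: [[0.879, -0.478, 0.002], [-0.478, -0.879, -0.002], [0.003, 0.001, -1.0]]
ft_force: [0.0, -0.1, -1.6]
grip_width: 0.0332
```

```bash
python3 -c "
from h import *
plan((.5323,.1744,.33),110.2)"
```

```text
yaw now -28.53 q6 -14.1: wz 0.7202 then shift cm [-36.8684 -22.7851   3.1082]
yaw now -28.53 q6 -14.1: wz -2.4214 then shift cm [36.8684 22.7851  3.1082]
pos [ 0.4457 -0.2502  0.3619] F [ 0.023  -0.1302 -1.5524] t 19.35 w 0.0332148890323158
```

step_arm --increments '[{"x": 0,"y": 0,"z": 0,"wx": 0,"wy": 0,"wz": 0.144,"gripper": 3},{"x": 0,"y": 0,"z": 0,"wx": 0,"wy": 0,"wz": 0.144,"gripper": 3},{"x": 0,"y": 0,"z": 0,"wx": 0,"wy": 0,"wz": 0.144,"gripper": 3},{"x": 0,"y": 0,"z": 0,"wx": 0,"wy": 0,"wz": 0.144,"gripper": 3},{"x": 0,"y": 0,"z": 0,"wx": 0,"wy": 0,"wz": 0.144,"gripper": 3},{"x": -2.5,"y": -1.6,"z": 0,"wx": 0,"wy": 0,"wz": 0,"gripper": 3},{"x": -3.8,"y": -2.3,"z": 0,"wx": 0,"wy": 0,"wz": 0,"gripper": 3},{"x": -3.8,"y": -2.3,"z": 0,"wx": 0,"wy": 0,"wz": 0,"gripper": 3},{"x": -3.8,"y": -2.3,"z": 0,"wx": 0,"wy": 0,"wz": 0,"gripper": 3},{"x": -3.8,"y": -2.3,"z": 0,"wx": 0,"wy": 0,"wz": 0,"gripper": 3},{"x": -3.8,"y": -2.3,"z": 0,"wx": 0,"wy": 0,"wz": 0,"gripper": 3},{"x": -3.8,"y": -2.3,"z": 0,"wx": 0,"wy": 0,"wz": 0,"gripper": 3},{"x": -3.8,"y": -2.3,"z": 0,"wx": 0,"wy": 0,"wz": 0,"gripper": 3},{"x": -3.8,"y": -2.3,"z": 0,"wx": 0,"wy": 0,"wz": 0,"gripper": 3},{"x": -3,"y": -1.9,"z": 1.5,"wx": 0,"wy": 0,"wz": 0,"gripper": 3},{"x": -0.9,"y": -0.8,"z": 1.5,"wx": 0,"wy": 0,"wz": 0,"gripper": 3},{"x": 0,"y": 0,"z": 0,"wx": 0,"wy": 0,"wz": 0,"gripper": 3},{"x": 0,"y": 0,"z": 0,"wx": 0,"wy": 0,"wz": 0,"gripper": 3}]'

```text
time_s: 21.15
position: [0.5318, 0.1724, 0.3293]
tool_rot: [[0.345, -0.939, -0.003], [-0.939, -0.345, -0.001], [-0.0, 0.003, -1.0]]
ft_force: [0.1, 0.2, -0.2]
grip_width: 0.033
```

Run:
```python
from h import *
plan((.5323,.1744,.295),110.2)
s=cam("scene")
h=cv2.cvtColor(s[0],cv2.COLOR_BGR2HSV)
z=env.observe()["position"][2]-.162
u,v=proj(s,(.53,.1745,z))[0].round().astype(int)
y,x=np.mgrid[v-7:v+9,u-12:u+13];k=(h[y,x,1]>100)&((h[y,x,0]<14)|(h[y,x,0]>170))
D=ray(s,(x[k].mean(),y[k].mean()),z)[0];a=np.radians(20.2)
d=D[:2]-[.5293,.1743];print(k.sum(),D,"vs first plate: long,short mm",1e3*d@[np.cos(a),np.sin(a)],1e3*d@[-np.sin(a),np.cos(a)])
```

```text
yaw now -69.82 q6 75.7: wz -0.0003 then shift cm [-0.1651 -0.1241  3.4253]
yaw now -69.82 q6 75.7: wz 3.1413 then shift cm [0.1651 0.1241 3.4253]
pos [0.5318 0.1724 0.3293] F [ 0.0971  0.2256 -0.2043] t 21.15 w 0.03303988011858468
42 [0.5318 0.1739 0.168 ] vs first plate: long,short mm 2.2602532809534104 -1.2354884380662314
```

Run:
```python
from h import *
s=cam("scene")
h=cv2.cvtColor(s[0],cv2.COLOR_BGR2HSV)
z=env.observe()["position"][2]-.162
u,v=proj(s,(.53,.1745,z))[0].round().astype(int);print(u,v)
print("S");print(h[v-8:v+9,u-8:u+9,1]);print("V");print(h[v-12:v+14,u-8:u+9,2])
b=cv2.imread("pics/g2.png")[:,400:];b=cv2.resize(b,(80,80),interpolation=cv2.INTER_AREA);h2=cv2.cvtColor(b,cv2.COLOR_BGR2HSV)
print("first, rows 185.., cols",u-8);print(h2[0:18,u-8-295:u+9-295,1])
```

```text
337 194
S
[[ 29  37  36  36  37  36  36  38  37  39  37  37  36  39  40  40  26]
 [ 30  32  33  32  33  34  35  35  35  34  34  35  36  36  37  41  29]
 [ 27  32  32  31  32  32  30  31  32  32  33  31  32  34  41  39  31]
 [ 29  31  31  31  32  31  31  29  31  32  32  32  29  32  36  36  30]
 [ 29  31  31  32  32  33  34  32  31  33  33  33  31  30  32  33  30]
 [ 32  32  33  37  43  44  46  49  47  44  39  38  33  33  32  30  30]
 [ 28  34  40  59  81  97 105 110 103  90  79  66  49  39  30  28  30]
 [ 28  40  74 117 147 155 161 161 160 155 146 128  94  51  35  30  28]
 [ 32  53 113 155 163 164 164 167 164 167 162 157 126  70  38  32  27]
 [ 33  43  84 127 151 163 162 164 161 166 163 153 121  60  36  29  26]
 [ 31  34  45  71 105 131 144 151 152 149 139 118  81  47  29  28  28]
 [ 32  30  33  39  54  68  82  96  96  92  77  59  43  35  29  30  30]
 [ 30  32  30  31  35  38  42  46  44  44  38  36  33  32  30  31  29]
 [ 33  31  31  33  33  31  30  34  31  33  32  31  33  33  30  33  35]
 [ 34  32  32  32  32  31  32  31  30  30  29  31  33  31  33  33  35]
 [ 36  31  33  32  32  31
[... 2573 characters left out ...]
 50  79 119 138 151 155 156 149 141 134 108  66  40  34  29]
 [ 28  36  72 127 159 162 162 167 164 165 161 161 147 103  53  31  30]
 [ 28  35  60 112 153 161 164 165 164 164 167 161 149 107  53  34  27]
 [ 28  35  40  67 108 137 152 157 159 157 154 144 120  72  40  32  29]
 [ 30  31  35  39  53  76  99 108 112 112 107  90  67  42  32  31  31]
 [ 31  32  31  33  33  39  47  53  56  56  53  46  38  33  31  32  31]
 [ 31  33  32  32  30  33  35  33  33  35  33  35  31  32  31  29  30]
 [ 37  34  32  30  31  33  32  31  31  31  30  31  31  31  31  32  33]
 [ 38  33  33  31  30  31  31  30  31  30  30  32  31  32  31  31  32]
 [ 38  35  31  31  30  31  31  31  33  28  30  31  31  32  30  32  33]]
```

step_arm --increments '[{"x": -0.17,"y": -0.06,"z": 1.5,"wx": 0,"wy": 0,"wz": 0,"gripper": 3},{"x": 0,"y": 0,"z": 1.5,"wx": 0,"wy": 0,"wz": 0,"gripper": 3},{"x": 0,"y": 0,"z": 0.5,"wx": 0,"wy": 0,"wz": 0,"gripper": 3},{"x": 0,"y": 0,"z": 0,"wx": 0,"wy": 0,"wz": 0,"gripper": 3},{"x": 0,"y": 0,"z": 0,"wx": 0,"wy": 0,"wz": 0,"gripper": 3}]'

```text
time_s: 21.75
position: [0.532, 0.1747, 0.2961]
tool_rot: [[0.345, -0.939, 0.001], [-0.939, -0.345, 0.0], [0.0, -0.001, -1.0]]
ft_force: [0.4, 0.4, -1.4]
grip_width: 0.0332
```

step_arm --increments '[{"x": 0,"y": 0,"z": 0.4,"wx": 0,"wy": 0,"wz": 0,"gripper": 3},{"x": 0,"y": 0,"z": 0.3,"wx": 0,"wy": 0,"wz": 0,"gripper": 3},{"x": 0,"y": 0,"z": 0.3,"wx": 0,"wy": 0,"wz": 0,"gripper": 3},{"x": 0,"y": 0,"z": 0,"wx": 0,"wy": 0,"wz": 0,"gripper": 3}]'

```text
time_s: 22.15
position: [0.5317, 0.1751, 0.2848]
tool_rot: [[0.345, -0.938, -0.001], [-0.938, -0.345, -0.0], [-0.0, 0.001, -1.0]]
ft_force: [0.1, 0.2, -0.9]
grip_width: 0.0334
```

step_arm --increments '[{"x": 0,"y": 0,"z": 0.2,"wx": 0,"wy": 0,"wz": 0,"gripper": 3},{"x": 0,"y": 0,"z": 0.2,"wx": 0,"wy": 0,"wz": 0,"gripper": 3},{"x": 0,"y": 0,"z": 0,"wx": 0,"wy": 0,"wz": 0,"gripper": 3}]'

```text
time_s: 22.45
position: [0.5317, 0.1751, 0.2809]
tool_rot: [[0.345, -0.938, -0.001], [-0.938, -0.345, -0.0], [-0.0, 0.001, -1.0]]
ft_force: [0.4, 0.3, -0.1]
grip_width: 0.0332
```

step_arm --increments '[{"x": 0,"y": 0,"z": 0.2,"wx": 0,"wy": 0,"wz": 0,"gripper": 3},{"x": 0,"y": 0,"z": 0.15,"wx": 0,"wy": 0,"wz": 0,"gripper": 3},{"x": 0,"y": 0,"z": 0,"wx": 0,"wy": 0,"wz": 0,"gripper": 3}]'

```text
time_s: 22.75
position: [0.5318, 0.1751, 0.2775]
tool_rot: [[0.345, -0.938, -0.0], [-0.938, -0.345, -0.0], [0.0, 0.0, -1.0]]
ft_force: [0.6, -0.3, -1.9]
grip_width: 0.0335
```

step_arm --increments '[{"x": 0,"y": 0,"z": 0.15,"wx": 0,"wy": 0,"wz": 0,"gripper": 3},{"x": 0,"y": 0,"z": 0.1,"wx": 0,"wy": 0,"wz": 0,"gripper": 3},{"x": 0,"y": 0,"z": 0,"wx": 0,"wy": 0,"wz": 0,"gripper": 3}]'

```text
time_s: 23.05
position: [0.5318, 0.1751, 0.2752]
tool_rot: [[0.345, -0.938, -0.0], [-0.938, -0.345, -0.0], [0.0, 0.0, -1.0]]
ft_force: [0.3, -2.2, 0.1]
grip_width: 0.0328
```

step_arm --increments '[{"x": 0.07,"y": 0,"z": 0,"wx": 0,"wy": 0,"wz": 0,"gripper": 3},{"x": 0,"y": 0,"z": 0.1,"wx": 0,"wy": 0,"wz": 0,"gripper": 3},{"x": 0,"y": 0,"z": 0,"wx": 0,"wy": 0,"wz": 0,"gripper": 3}]'

```text
time_s: 23.35
position: [0.5319, 0.1745, 0.2743]
tool_rot: [[0.346, -0.938, -0.0], [-0.938, -0.346, 0.0], [-0.0, 0.0, -1.0]]
ft_force: [-1.7, -0.5, 3.1]
grip_width: 0.033
```

step_arm --increments '[{"x": 0,"y": 0,"z": 0.1,"wx": 0,"wy": 0,"wz": 0,"gripper": 3},{"x": 0,"y": 0,"z": 0.1,"wx": 0,"wy": 0,"wz": 0,"gripper": 3},{"x": 0,"y": 0,"z": 0,"wx": 0,"wy": 0,"wz": 0,"gripper": 3}]'

```text
time_s: 23.65
position: [0.5322, 0.1746, 0.2729]
tool_rot: [[0.345, -0.938, 0.002], [-0.938, -0.345, 0.0], [0.0, -0.002, -1.0]]
ft_force: [-0.0, -0.3, 6.4]
grip_width: 0.0329
```

Carrier B is laid firmly on the ramps with no side force. I'll release it, rise, and close the fingers.

step_arm --increments '[{"x": 0,"y": 0,"z": 0,"wx": 0,"wy": 0,"wz": 0,"gripper": 5},{"x": 0,"y": 0,"z": 0,"wx": 0,"wy": 0,"wz": 0,"gripper": 5},{"x": 0,"y": 0,"z": 0,"wx": 0,"wy": 0,"wz": 0,"gripper": 5},{"x": 0,"y": 0,"z": 0,"wx": 0,"wy": 0,"wz": 0,"gripper": 5},{"x": 0,"y": 0,"z": -1,"wx": 0,"wy": 0,"wz": 0,"gripper": 5},{"x": 0,"y": 0,"z": -2,"wx": 0,"wy": 0,"wz": 0,"gripper": 5},{"x": 0,"y": 0,"z": -2,"wx": 0,"wy": 0,"wz": 0,"gripper": 5},{"x": 0,"y": 0,"z": 0,"wx": 0,"wy": 0,"wz": 0,"gripper": 0},{"x": 0,"y": 0,"z": 0,"wx": 0,"wy": 0,"wz": 0,"gripper": 0},{"x": 0,"y": 0,"z": 0,"wx": 0,"wy": 0,"wz": 0,"gripper": 0},{"x": 0,"y": 0,"z": 0,"wx": 0,"wy": 0,"wz": 0,"gripper": 0},{"x": 0,"y": 0,"z": 0,"wx": 0,"wy": 0,"wz": 0,"gripper": 0},{"x": 0,"y": 0,"z": 0,"wx": 0,"wy": 0,"wz": 0,"gripper": 0}]'

```text
time_s: 24.95
position: [0.532, 0.1745, 0.3219]
tool_rot: [[0.345, -0.938, -0.001], [-0.938, -0.345, -0.0], [-0.0, 0.001, -1.0]]
ft_force: [0.1, 1.2, 0.0]
grip_width: -0.0001
```

Run:
```python
from h import *
s=cam("scene");plan((.5323,.1744,.289),110.2)
h=cv2.cvtColor(s[0],cv2.COLOR_BGR2HSV)
y,x=np.mgrid[206:228,322:350];k=(h[y,x,1]>100)&((h[y,x,0]<14)|(h[y,x,0]>170))
print(k.sum(),x[k].mean(),y[k].mean())
b=cv2.resize(cv2.imread("pics/g4.png"),(75,75),interpolation=cv2.INTER_AREA);h=cv2.cvtColor(b,cv2.COLOR_BGR2HSV)
k=(h[y-180,x-300,1]>100)&((h[y-180,x-300,0]<14)|(h[y-180,x-300,0]>170));print("first laid:",k.sum(),x[k].mean(),y[k].mean())
```

```text
yaw now -69.79 q6 75.8: wz 0.0001 then shift cm [ 0.0161 -0.0237  3.2947]
yaw now -69.79 q6 75.8: wz -3.1415 then shift cm [-0.0161  0.0237  3.2947]
pos [0.532  0.1745 0.3219] F [-0.1555 -0.114   0.095 ] t 25.0 w -0.00015807657968352064
42 335.3333333333333 214.07142857142858
first laid: 43 335.30232558139534 213.90697674418604
```

It lies where the first one lay (within 0.2 px). Now the second push.

step_arm --increments '[{"x": 0.02,"y": -0.02,"z": 1.5,"wx": 0,"wy": 0,"wz": 0,"gripper": 0},{"x": 0,"y": 0,"z": 1.3,"wx": 0,"wy": 0,"wz": 0,"gripper": 0},{"x": 0,"y": 0,"z": 0.5,"wx": 0,"wy": 0,"wz": 0,"gripper": 0},{"x": 0,"y": 0,"z": 0.2,"wx": 0,"wy": 0,"wz": 0,"gripper": 0},{"x": 0,"y": 0,"z": 0,"wx": 0,"wy": 0,"wz": 0,"gripper": 0}]'

```text
time_s: 25.5
position: [0.5324, 0.1744, 0.2874]
tool_rot: [[0.345, -0.938, 0.0], [-0.938, -0.345, 0.0], [0.0, -0.0, -1.0]]
ft_force: [-0.0, 0.4, -0.1]
grip_width: 0.0001
```

step_arm --increments '[{"x": 0,"y": 0,"z": 0.1,"wx": 0,"wy": 0,"wz": 0,"gripper": 0},{"x": 0,"y": 0,"z": 0.1,"wx": 0,"wy": 0,"wz": 0,"gripper": 0},{"x": 0,"y": 0,"z": 0.1,"wx": 0,"wy": 0,"wz": 0,"gripper": 0}]'

```text
time_s: 25.8
position: [0.5323, 0.1744, 0.2845]
tool_rot: [[0.345, -0.938, 0.001], [-0.938, -0.345, 0.0], [0.0, -0.001, -1.0]]
ft_force: [-0.0, -0.3, 4.5]
grip_width: 0.0001
```

step_arm --increments '[{"x": 0,"y": 0,"z": 0.15,"wx": 0,"wy": 0,"wz": 0,"gripper": 0},{"x": 0,"y": 0,"z": 0.15,"wx": 0,"wy": 0,"wz": 0,"gripper": 0},{"x": 0,"y": 0,"z": 0.2,"wx": 0,"wy": 0,"wz": 0,"gripper": 0}]'

```text
time_s: 26.1
position: [0.5324, 0.1744, 0.2808]
tool_rot: [[0.345, -0.938, 0.003], [-0.938, -0.345, 0.0], [0.001, -0.003, -1.0]]
ft_force: [-2.7, -0.4, 13.1]
grip_width: -0.0
```

step_arm --increments '[{"x": 0,"y": 0,"z": 0.15,"wx": 0,"wy": 0,"wz": 0,"gripper": 0},{"x": 0,"y": 0,"z": 0.15,"wx": 0,"wy": 0,"wz": 0,"gripper": 0},{"x": 0,"y": 0,"z": 0.15,"wx": 0,"wy": 0,"wz": 0,"gripper": 0}]'

```text
time_s: 26.4
position: [0.5326, 0.1744, 0.2758]
tool_rot: [[0.345, -0.938, 0.003], [-0.938, -0.345, 0.0], [0.001, -0.003, -1.0]]
ft_force: [0.5, -0.1, 6.2]
grip_width: -0.0002
```

step_arm --increments '[{"x": 0,"y": 0,"z": 0.15,"wx": 0,"wy": 0,"wz": 0,"gripper": 0},{"x": 0,"y": 0,"z": 0.1,"wx": 0,"wy": 0,"wz": 0,"gripper": 0},{"x": 0,"y": 0,"z": 0,"wx": 0,"wy": 0,"wz": 0,"gripper": 0}]'

```text
time_s: 26.7
position: [0.5326, 0.1744, 0.2731]
tool_rot: [[0.345, -0.938, 0.002], [-0.938, -0.345, 0.0], [0.001, -0.002, -1.0]]
ft_force: [-0.0, 1.0, 5.1]
grip_width: -0.0003
```

step_arm --increments '[{"x": 0,"y": 0,"z": 0.15,"wx": 0,"wy": 0,"wz": 0,"gripper": 0},{"x": 0,"y": 0,"z": 0.15,"wx": 0,"wy": 0,"wz": 0,"gripper": 0},{"x": 0,"y": 0,"z": 0.15,"wx": 0,"wy": 0,"wz": 0,"gripper": 0}]'

```text
time_s: 27.0
position: [0.5326, 0.1744, 0.2687]
tool_rot: [[0.345, -0.938, 0.003], [-0.938, -0.345, 0.0], [0.001, -0.003, -1.0]]
ft_force: [-0.7, 0.1, 6.5]
grip_width: -0.0001
```

step_arm --increments '[{"x": 0,"y": 0,"z": 0.15,"wx": 0,"wy": 0,"wz": 0,"gripper": 0},{"x": 0,"y": 0,"z": 0.15,"wx": 0,"wy": 0,"wz": 0,"gripper": 0},{"x": 0,"y": 0,"z": 0,"wx": 0,"wy": 0,"wz": 0,"gripper": 0}]'

```text
time_s: 27.3
position: [0.5326, 0.1744, 0.2656]
tool_rot: [[0.345, -0.938, 0.003], [-0.938, -0.345, 0.0], [0.001, -0.002, -1.0]]
ft_force: [1.6, 1.0, 4.9]
grip_width: 0.0001
```

step_arm --increments '[{"x": 0,"y": 0,"z": 0.15,"wx": 0,"wy": 0,"wz": 0,"gripper": 0},{"x": 0,"y": 0,"z": 0.15,"wx": 0,"wy": 0,"wz": 0,"gripper": 0},{"x": 0,"y": 0,"z": 0,"wx": 0,"wy": 0,"wz": 0,"gripper": 0}]'

```text
time_s: 27.6
position: [0.5326, 0.1744, 0.2623]
tool_rot: [[0.345, -0.938, 0.002], [-0.938, -0.345, 0.0], [0.0, -0.002, -1.0]]
ft_force: [2.4, 0.1, 3.6]
grip_width: -0.0001
```

step_arm --increments '[{"x": 0,"y": 0,"z": 0.15,"wx": 0,"wy": 0,"wz": 0,"gripper": 0},{"x": 0,"y": 0,"z": 0.1,"wx": 0,"wy": 0,"wz": 0,"gripper": 0},{"x": 0,"y": 0,"z": 0,"wx": 0,"wy": 0,"wz": 0,"gripper": 0}]'

```text
time_s: 27.9
position: [0.5325, 0.1744, 0.2593]
tool_rot: [[0.345, -0.938, 0.001], [-0.938, -0.345, 0.0], [0.0, -0.001, -1.0]]
ft_force: [2.5, 1.1, 4.1]
grip_width: -0.0003
```

step_arm --increments '[{"x": 0,"y": 0,"z": 0.05,"wx": 0,"wy": 0,"wz": 0,"gripper": 0},{"x": 0,"y": 0,"z": 0,"wx": 0,"wy": 0,"wz": 0,"gripper": 0},{"x": 0,"y": 0,"z": -0.15,"wx": 0,"wy": 0,"wz": 0,"gripper": 0},{"x": 0,"y": 0,"z": -0.15,"wx": 0,"wy": 0,"wz": 0,"gripper": 0},{"x": 0,"y": 0,"z": -0.15,"wx": 0,"wy": 0,"wz": 0,"gripper": 0},{"x": 0,"y": 0,"z": -0.15,"wx": 0,"wy": 0,"wz": 0,"gripper": 0},{"x": 0,"y": 0,"z": -0.15,"wx": 0,"wy": 0,"wz": 0,"gripper": 0},{"x": 0,"y": 0,"z": -0.15,"wx": 0,"wy": 0,"wz": 0,"gripper": 0},{"x": 0,"y": 0,"z": -0.2,"wx": 0,"wy": 0,"wz": 0,"gripper": 0},{"x": 0,"y": 0,"z": 0,"wx": 0,"wy": 0,"wz": 0,"gripper": 0}]'

```text
time_s: 28.9
position: [0.5322, 0.1744, 0.2698]
tool_rot: [[0.345, -0.938, -0.0], [-0.938, -0.345, -0.0], [-0.0, 0.0, -1.0]]
ft_force: [0.3, 0.5, -0.0]
grip_width: -0.0001
```

step_arm --increments '[{"x": 0,"y": 0,"z": -2,"wx": 0,"wy": 0,"wz": 0,"gripper": 0},{"x": 0,"y": 0,"z": -4,"wx": 0,"wy": 0,"wz": 0,"gripper": 0},{"x": 0,"y": 0,"z": -4,"wx": 0,"wy": 0,"wz": 0,"gripper": 0},{"x": 0,"y": 0,"z": -3,"wx": 0,"wy": 0,"wz": 0,"gripper": 0},{"x": 0,"y": 0,"z": 0,"wx": 0,"wy": 0,"wz": 0,"gripper": 0},{"x": 0,"y": 0,"z": 0,"wx": 0,"wy": 0,"wz": 0,"gripper": 0}]'

```text
time_s: 29.5
position: [0.5321, 0.1743, 0.3996]
tool_rot: [[0.345, -0.938, 0.0], [-0.938, -0.345, -0.0], [0.0, -0.0, -1.0]]
ft_force: [-0.0, 0.5, -0.5]
grip_width: 0.0
```

Run:
```python
from h import *
s=cam("scene");plan((.5323,.1744,.289),110.2)
h=cv2.cvtColor(s[0],cv2.COLOR_BGR2HSV)
y,x=np.mgrid[208:232,322:350];k=(h[y,x,1]>100)&((h[y,x,0]<14)|(h[y,x,0]>170))
print(k.sum(),x[k].mean(),y[k].mean())
b=cv2.resize(cv2.imread("pics/g5.png"),(75,75),interpolation=cv2.INTER_AREA);h=cv2.cvtColor(b,cv2.COLOR_BGR2HSV)
k=(h[y-180,x-300,1]>100)&((h[y-180,x-300,0]<14)|(h[y-180,x-300,0]>170));print("first snapped:",k.sum(),x[k].mean(),y[k].mean())
cv2.imwrite("pics/g7.png",np.hstack([cv2.resize(s[0],(560,420)),cv2.resize(s[0][180:255,325:350],None,fx=5.6,fy=5.6,interpolation=3)]))
```

```text
yaw now -69.79 q6 75.8: wz 0.0001 then shift cm [ 0.0052 -0.0417 10.9694]
yaw now -69.79 q6 75.8: wz -3.1415 then shift cm [-0.0052  0.0417 10.9694]
pos [0.5321 0.1743 0.3987] F [ 0.903  -0.6647 -0.2331] t 29.55 w -0.0001154036664887825
43 335.0 221.0
first snapped: 45 334.73333333333335 220.75555555555556
```

View pics/g7.png

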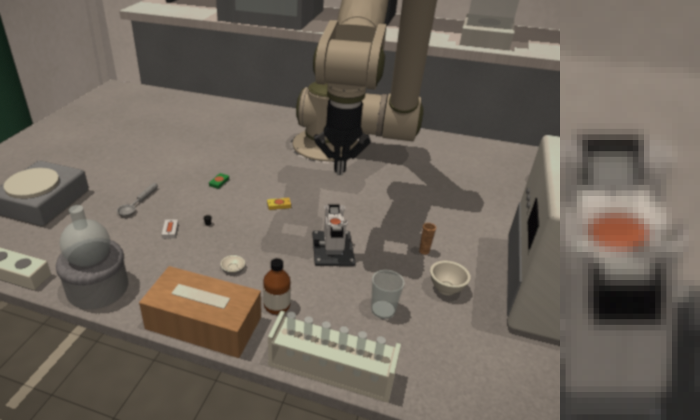

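The second carrier sits at the lip underside, with its disc at (335,221), matching where the first one sat after it snapped. The bar carrier at (170,228) and everything else on the bench look undisturbed. Handing in.

```bash
python3 -c "
from rig import env
env.close_job()"
```

```text
the job is handed in; nothing more can be done
```

Both disc carriers are in the magazine, loaded one after the other, and the job is handed in at about 29.6 s of the 72 s allowed. It reports no verdict, so what follows rests on my own checks.

- **First carrier:** the push force fell from 7.6 N to 3.3 N at the snap. I backed the fingers off slowly and a picture showed it seated under both lips before I fetched the second.
- **Second carrier:** the ramps took about 13 N, and the force then fell to about 4 N. After release its disc was within 0.3 px of where the first one sat once snapped in.
- **Follower depth:** I worked this out from the fingertip height, since it isn't reported. It reached about 34 mm at most, short of the 44 mm limit.
- **Rest of the bench:** in the last picture the bar carrier, the yellow and green decoys and the other objects look undisturbed. The arm stands clear with its fingers closed.

**Disagreements:**
- The two cameras differed by about 2.5 mm in x.
- One disc reading on the second carrier was about 2 mm off because of the colour mask. I corrected both carriers' positions by feel, using the side force on the way into the mouth.
- The wrist read about 6 N upward at each pick-up, possibly the fingertips brushing the bench.

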